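Heft the tins, serve the full one on the turntable

ROBOT

A 7-joint arm with a two-finger parallel gripper is mounted at the origin on the work surface. World frame = base frame: x ahead of the robot, y to its left, z up, the work surface at z = 0. Lengths are in m, angles in degrees, forces in N, time in s.
With the tool pointing down it reaches from about 0.4 to 0.9 m from the base axis. Payload 5.5 kg.
Tool frame: the origin (TCP) lies between the finger pads; the fingertips stand 22 mm ahead of it and the grasp point (between the pads) lies 3 mm ahead of it; z points along the fingers, y is the line along which they close (so a half turn about z gives the same grasp; the last joint's range is limited). The gripper opens to 92 mm and grips with 3 to 60 N. Pads are 19 mm wide; open, the fingers measure 130 mm over their backs; the gripper's body (75 mm by 190 mm) begins 47 mm behind the grasp point.
Start: joints at [80.684, 28.699, -24.465, 88.831, 12.651, 65.22, -12.049], TCP at [0.269, -0.592, 0.249] pointing down, gripper open.
Joint ranges: [-164.97, 164.97], [-17.58, 116.51], [-87.97, 89.64], [11.32, 138.91], [-80.73, 260.73], [10.89, 115.49], [-147.41, 147.41]. Speed limits (degrees/s): [147.25, 147.25, 180, 180, 180, 180, 180].

INTERFACE

Orientations are given as a 3x3 rotation matrix whose columns are the frame's x, y, z axes.
In Python, from station import status, imaging, workorder gives the robot as it stands.
- The arm moves only by the tool servo_tool, never from a script. Its argument "targets" is a list that holds one entry, the list of rows, each a list of 5 numbers: the shift along the tool's x, y, z each as a share of 0.04 m, from -1 to 1, then the turn about the tool's z as a share of 6 degrees, from -1 to 1, then the closure in counts, from 0 (fully open) to 255 (shut). A call has 1 to 8 rows; each row shifts and turns the commanded pose from where the row before left it, along the tool's axes as they then stand; what a row does not reach is not made up. A row lasts 1/12 s, in which the tool goes at most 41.7 mm and 7.16 degrees, less where a joint would pass 70% of its speed; a pose out of reach is approached as far as the arm can. A call with a number of a shift or a turn outside -1 to 1 is refused whole. A call with a gripper value outside its range is refused whole. The fingers move at their own pace and stop on an object; "squeeze" is the grip in N (left out, the last holds). Time passes only in rows, so rows that do not move let the fingers close. It gives the time, the measured TCP pose, the force, the opening and the grip force at its end, in the units of the state.
- status.read_state(): the state, without advancing time (a new reading comes with each control period).
- imaging.snapshot(name): name is "scene" or "top"; returns the picture (384x512x3 uint8, red, green, blue); there is no depth.
- imaging.camera_model(name): a dict with "fx", "fy", "cx", "cy" (pixels), "pose" (4x4, takes a point from camera to world coordinates). Camera axes: x right, y up, looking along -z (the intrinsics and any distortion apply to the point x, -y, -z); pixel columns grow to the right and rows downward; lengths in m; the calibration is good to about 2 mm. A picture is of the moment at which its call begins. camera_model takes no time and is no camera call.
- workorder.hand_in(): hands the job in; it is judged then, once.
The state is a dict: "time": time; "qpos": joint angles; "qd": joint speeds; "joint_efforts": joint torques, N m; "tcp_pos": TCP position; "tool_rot": TCP orientation; "ft_force": force on the tool from outside, world axes, zero at the start; "torque": the same for the moment, N m; "gripper_width": finger opening in m; "finger_force": force on a finger pad.
Only numpy, scipy, OpenCV 4.12 (cv2) and the standard library are available. Lean on these libraries where they do the work, as an engineer would, in place of code of your own. Each camera call takes 0.05 s, during which the arm holds its last target. There are 200 camera calls.

TASK

Of the three look-alike tins in the sloped rack only one is full of screws: find it by its weight and stand it upright on the white square of the turntable, leaving the two nearly empty tins in their own cradles (put back any you lifted). Then push the red peg round until it is at the green mark, so that the tin comes to the far side, and let go; don't knock the wooden figure.

Things in the scene. Friction and masses are not known exactly. Their poses are not given: they have to be found in the camera images.
- rack: Fixed rack, blue 120 x 340 mm foot; origin mid-foot at table height. 3 cradles at own y -105, 0, 105 mm; its front (own -x) and the lean face away from the robot; tins lean 25 deg, axis up along own (-0.423, 0, 0.906). Pockets: 3 mm play each side, walls 35-40 mm deep along that axis; draw tins along it. A red 18 mm rail along y over the tins (own x 2, 203 mm up, posts at y +-163) blocks a gripper coming straight down.
- tin_a: One of three look-alike closed square tins, yellow, green band, blue lid with yellow spot, 60 x 60 x 100 mm, in the y = -105 mm cradle. Origin: centre of its underside; own z up through the lid, own x and y square to its sides; it starts square to the rack. Any one of the three is full (0.48 to 0.58 kg), the other two nearly empty (0.16 kg); it cannot be seen which. The filling may shift a millimetre.
- tin_b: One of three look-alike closed square tins, yellow, green band, blue lid with yellow spot, 60 x 60 x 100 mm, in the middle cradle. Origin: centre of its underside; own z up through the lid, own x and y square to its sides; it starts square to the rack. Any one of the three is full (0.48 to 0.58 kg), the other two nearly empty (0.16 kg); it cannot be seen which. The filling may shift a millimetre.
- tin_c: One of three look-alike closed square tins, yellow, green band, blue lid with yellow spot, 60 x 60 x 100 mm, in the y = +105 mm cradle. Origin: centre of its underside; own z up through the lid, own x and y square to its sides; it starts square to the rack. Any one of the three is full (0.48 to 0.58 kg), the other two nearly empty (0.16 kg); it cannot be seen which. The filling may shift a millimetre.
- cradle_a (a point): Centre of the floor of the y = -105 mm cradle, where the underside centre of the tin that starts there rests (tin in place: within 13 mm).
- cradle_b (a point): Centre of the floor of the middle cradle, where the underside centre of the tin that starts there rests (tin in place: within 13 mm).
- cradle_c (a point): Centre of the floor of the y = +105 mm cradle, where the underside centre of the tin that starts there rests (tin in place: within 13 mm).
- turntable: Fixed dark steel base of the turntable; origin on the turning axis at table height; the green mark lies along its own -x.
- disc (a joint): Angle in rad of the brown wooden turntable disc (220 mm across, top 50 mm above the table, vertical axis): 0 = red peg exactly at the green mark; positive = turned anticlockwise seen from above. Free from -2.6 to 2.6; turned by pushing the red peg sideways with about 1.5 N; stays where it is left.
- pad (a point): Centre of the white 70 mm square painted on the disc, flush with its top (50 mm above the table), 45 mm from the axis on the side opposite the red peg; turns with the disc.
- crank (a point): Centre of the top of the red upright peg on the disc, 18 mm thick, 70 mm tall (top 120 mm above the table), 90 mm from the axis; turns with the disc.
- mark (a point): Top centre of the fixed green block with a white line, 40 mm high, 147 mm from the turntable's axis, just outside the disc on the side towards the robot.
- figure: Loose wooden toy figure standing on a brown 60 x 100 mm foot beyond the rack and turntable, 186 mm tall, 0.3 kg; origin: centre of its underside. Must not be knocked.
Not all that is in view belongs to the job. Leave any turquoise look-alike of the tin_b alone. What is shaped like the tin_a but turquoise is not meant.

How it is judged (in metres and radians):
On the way, in this order (a step that is already met when the one before it is completed fails the run):
1. the full tin stands upright on the white square of the turntable, let go (((distance between tin_a and pad below 0.016 m and angle between tin_a's own z axis and vertical below 0.08 rad and contact force between tin_a and turntable above 3.2 N and contact force between the fingers and tin_a below 0.2 N) or (distance between tin_b and pad below 0.016 m and angle between tin_b's own z axis and vertical below 0.08 rad and contact force between tin_b and turntable above 3.2 N and contact force between the fingers and tin_b below 0.2 N) or (distance between tin_c and pad below 0.016 m and angle between tin_c's own z axis and vertical below 0.08 rad and contact force between tin_c and turntable above 3.2 N and contact force between the fingers and tin_c below 0.2 N))), for 0.2 s.
2. the red peg has been turned to the green mark with the full tin still standing on the white square (((distance between tin_a and pad below 0.016 m and angle between tin_a's own z axis and vertical below 0.08 rad and contact force between tin_a and turntable above 3.2 N and contact force between the fingers and tin_a below 0.2 N) or (distance between tin_b and pad below 0.016 m and angle between tin_b's own z axis and vertical below 0.08 rad and contact force between tin_b and turntable above 3.2 N and contact force between the fingers and tin_b below 0.2 N) or (distance between tin_c and pad below 0.016 m and angle between tin_c's own z axis and vertical below 0.08 rad and contact force between tin_c and turntable above 3.2 N and contact force between the fingers and tin_c below 0.2 N)) and value of joint disc between -0.13 and 0.13 rad and velocity of joint disc between -0.05 and 0.05 rad/s), for 0.2 s.
At the end, for the whole second after the job is handed in: The full tin stands upright (within 0.08 rad) and let go on the white square, its underside centre within 16 mm of the square's centre; the other two tins are in their own cradles (within 13 mm); the disc rests with the red peg within 0.13 rad of the green mark; the figure is upright ((((distance between tin_a and pad below 0.016 m and angle between tin_a's own z axis and vertical below 0.08 rad and contact force between tin_a and turntable above 3.2 N and contact force between the fingers and tin_a below 0.2 N) and distance between tin_b and cradle_b below 0.013 m and distance between tin_c and cradle_c below 0.013 m) or ((distance between tin_b and pad below 0.016 m and angle between tin_b's own z axis and vertical below 0.08 rad and contact force between tin_b and turntable above 3.2 N and contact force between the fingers and tin_b below 0.2 N) and distance between tin_a and cradle_a below 0.013 m and distance between tin_c and cradle_c below 0.013 m) or ((distance between tin_c and pad below 0.016 m and angle between tin_c's own z axis and vertical below 0.08 rad and contact force between tin_c and turntable above 3.2 N and contact force between the fingers and tin_c below 0.2 N) and distance between tin_a and cradle_a below 0.013 m and distance between tin_b and cradle_b below 0.013 m)) and value of joint disc between -0.13 and 0.13 rad and velocity of joint disc between -0.05 and 0.05 rad/s and angle between figure's own z axis and vertical below 0.15 rad); the robot touches nothing.
It fails at once if a tin is tipped over (angle between any of tin_a, tin_b, tin_c's own z axis and vertical above 1.1 rad).
It fails at once if the wooden figure is knocked (distance of figure from where it was at the start of the episode above 0.03 m or angle between figure's own z axis and vertical above 0.4 rad).
It also fails if it takes over 72 s, if anything falls off the work surface, if the arm or the gripper's body presses on something with over 40 N, if the wrist force passes 120 N, or if a joint passes its speed limit or range.

## Working session

There is one attempt and no reset: what is moved stays moved. The work goes in short steps, Python scripts to look and compute and a tool call to move; the robot and the scene stay as the last step left them, time stands still between calls to the robot, and variables do not carry over. Pictures are saved under pics/ and viewed, at most 10 in all, crops included, and the job is handed in when it is done.

Besides the shell and the picture viewer there is one more tool, called by a JSON object that holds its "op" and its "data", one argument or row to a line. servo_tool: Moves the arm, as the interface text tells. Shift numbers are shares of 0.04 m and turn numbers shares of 6 degrees, none past 1 either way. Its arguments: {"type":"object","properties":{"targets":{"type":"array","items":{"type":"array","items":{"type":"array","items":{"type":"number"}}}},"squeeze":{"type":"number"}},"required":["targets"]}

```bash
ls; mkdir -p pics
python3 - <<'E'
from station import status, imaging
import cv2,numpy as np
print(status.read_state())
for n in("scene","top"):
    im=imaging.snapshot(n); cv2.imwrite(f"pics/{n}0.png",im[:,:,::-1]); m=imaging.camera_model(n); print(n,{k:(np.round(v,4).tolist() if k=="pose" else v) for k,v in m.items()})
E
```

```text
pics
{'time': 0.0, 'qpos': array([ 80.68378355,  28.75449126, -24.45286152,  88.89026831,
        12.65305837,  65.2196887 , -12.04933268]), 'qd': array([ 0.01268845,  0.00496408, -0.08774927,  0.02800368,  0.02712619,
       -0.05216322,  0.00335875]), 'joint_efforts': array([-5.38459735e-04, -5.66599417e+01, -5.81648961e+00, -2.79114407e+01,
       -6.86564273e-02,  3.06735502e-02,  2.04122903e-04]), 'tcp_pos': array([ 0.26815795, -0.59139794,  0.24767884]), 'tool_rot': array([[ 9.10685014e-01,  4.13100738e-01, -7.65315020e-04],
       [ 4.13101445e-01, -9.10683290e-01,  1.77226112e-03],
       [ 3.51627761e-05, -1.93012438e-03, -9.99998137e-01]]), 'ft_force': array([ 0.34111491, -0.26158272, -0.33380457]), 'torque': array([-0.00020093, -0.02726061,  0.02117671]), 'finger_force': 0.0, 'gripper_width': 0.09156147865609578}
scene {'fx': 354.46180369618406, 'fy': 354.46180369618406, 'cx': 255.36444698876682, 'cy': 197.85764702220084, 'pose': [[-0.8235, -0.4091, 0.3931, 0.9592], [0.5673, -0.6058, 0.5578, 0.5959], [0.0099, 0.6823, 0.731, 0.9224], [0.0, 0.0, 0.0, 1.0]]}
top {'fx': 443.6671010285066, 'fy': 443.6671010285066, 'cx': 254.11997901901108, 'cy': 189.06030864679914, 'pose': [[0.0174, 0.9889, -0.1476, 0.3718], [-0.9997, 0.0197, 0.0143, -0.0563], [0.0171, 0.1473, 0.9889, 1.237], [0.0, 0.0, 0.0, 1.0]]}
```

View pics/scene0.png

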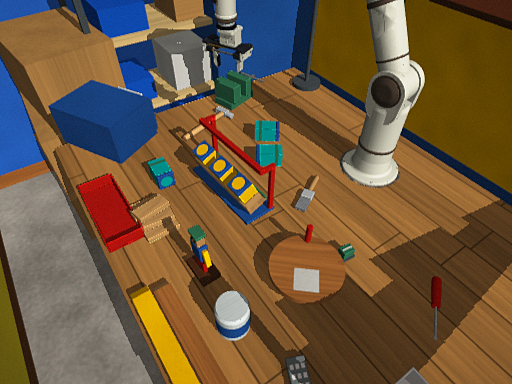

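View pics/top0.png

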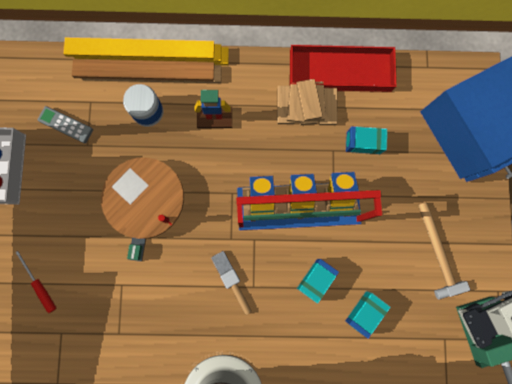

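The top view shows the yellow tins in the rack with lid spots near (262,187), (303,184) and (344,182). The turquoise look-alikes at (367,139), (319,280) and (368,314) are not wanted. The white pad is near (130,187), the peg (164,218), the mark (136,250) and the figure (212,108). In the scene view the lid spots are near (205,147), (221,166) and (240,184).

```bash
cat > h.py <<'E'
import cv2,numpy as np
from station import status, imaging
def ray(n,p):
    m=imaging.camera_model(n);P=m["pose"]
    d=P[:3,:3]@np.array([(p[0]-m["cx"])/m["fx"],-(p[1]-m["cy"])/m["fy"],-1.]);return P[:3,3],d/np.linalg.norm(d)
def plane(n,p,z):
    o,d=ray(n,p);return o+d*(z-o[2])/d[2]
def tri(a,b):
    (o,d),(q,e)=ray("scene",a),ray("top",b)
    s=np.linalg.lstsq(np.c_[d,-e],q-o,rcond=None)[0];u,v=o+s[0]*d,q+s[1]*e
    return (u+v)/2,np.linalg.norm(u-v)
def proj(n,X):
    m=imaging.camera_model(n);P=m["pose"];c=P[:3,:3].T@(np.array(X)-P[:3,3])
    return m["cx"]-m["fx"]*c[0]/c[2],m["cy"]+m["fy"]*c[1]/c[2]
def blobs(im,lo,hi,roi,amin=8):
    x0,y0,x1,y1=roi;h=cv2.cvtColor(im[y0:y1,x0:x1],cv2.COLOR_RGB2HSV)
    n,l,st,c=cv2.connectedComponentsWithStats(cv2.inRange(h,lo,hi))
    return sorted([(round(c[i][0]+x0,1),round(c[i][1]+y0,1),int(st[i][4]),*(st[i][:4]+[x0,y0,0,0]).tolist()) for i in range(1,n) if st[i][4]>=amin])
E
python3 - <<'E'
from h import *
T=imaging.snapshot("top");S=imaging.snapshot("scene")
Y=((20,150,120),(32,255,255));R=((0,180,60),(6,255,255));W=((0,0,170),(179,40,255));B=((100,150,40),(125,255,255));G=((40,60,20),(90,255,200))
for nm,im,rois in(("top",T,[(235,165,365,195),(150,205,180,230),(105,160,155,210),(225,170,390,235),(225,170,390,235),(120,230,155,265),(190,80,240,135)]),("scene",S,[(190,135,262,205),(298,218,318,245),(285,262,325,298),(185,110,285,225),(185,110,285,225),(335,240,358,262),(180,220,225,290)])):
    for k,c,r in zip(("spot","peg","pad","rail","blue","mark","figgreen"),(Y,R,W,R,B,G,G),rois): print(nm,k,blobs(im,*c,r))
ov=np.hstack([cv2.resize(T[155:235,225:390],None,fx=2.4,fy=2.4),]);ov2=cv2.resize(S[110:230,180:345],None,fx=2.4,fy=2.4)
cv2.imwrite("pics/crop.png",np.vstack([ov,ov2])[:,:,::-1])
E
```

```text
top spot [(np.float64(261.5), np.float64(185.2), 184, 254, 179, 16, 14), (np.float64(303.2), np.float64(183.2), 183, 295, 177, 17, 14), (np.float64(330.7), np.float64(184.3), 30, 329, 177, 4, 15), (np.float64(344.6), np.float64(181.1), 177, 337, 175, 17, 13)]
top peg [(np.float64(163.4), np.float64(218.7), 63, 158, 215, 14, 10)]
top pad [(np.float64(129.5), np.float64(185.8), 644, 113, 169, 35, 35)]
top rail [(np.float64(316.6), np.float64(200.6), 1364, 236, 190, 146, 36)]
top blue [(np.float64(239.5), np.float64(191.6), 31, 238, 188, 4, 8), (np.float64(261.3), np.float64(186.6), 131, 250, 177, 24, 19), (np.float64(299.5), np.float64(222.1), 910, 240, 215, 120, 15), (np.float64(302.4), np.float64(184.2), 143, 291, 175, 25, 18), (np.float64(343.2), np.float64(182.3), 146, 332, 173, 26, 18)]
top mark [(np.float64(129.8), np.float64(250.7), 52, 127, 244, 8, 15), (np.float64(137.6), np.float64(252.1), 98, 133, 245, 10, 15)]
top figgreen [(np.float64(209.0), np.float64(96.0), 221, 201, 90, 17, 13)]
scene spot [(np.float64(201.9), np.float64(149.3), 89, 197, 145, 11, 10), (np.float64(209.5
[... 356 characters left out ...]
24, 8, 19)]
scene pad [(np.float64(306.0), np.float64(279.5), 546, 294, 268, 25, 24)]
scene rail [(np.float64(240.4), np.float64(154.3), 939, 199, 114, 77, 95)]
scene blue [(np.float64(203.9), np.float64(150.9), 127, 193, 141, 21, 20), (np.float64(220.3), np.float64(167.2), 141, 209, 156, 23, 22), (np.float64(230.8), np.float64(197.9), 842, 193, 166, 81, 58), (np.float64(239.4), np.float64(184.9), 167, 227, 173, 25, 23), (np.float64(257.6), np.float64(153.6), 71, 256, 145, 4, 19), (np.float64(277.0), np.float64(131.0), 57, 276, 122, 3, 19)]
scene mark [(np.float64(346.1), np.float64(251.2), 154, 338, 243, 17, 17)]
scene figgreen [(np.float64(196.4), np.float64(232.6), 187, 188, 224, 18, 18)]
```

View pics/crop.png

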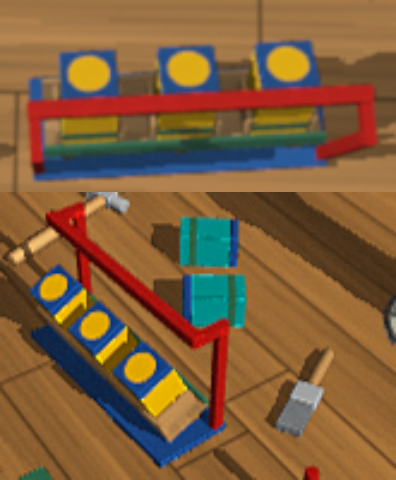

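The crop confirms three yellow tins with blue lids in the rack, under the red rail. The spots pair up in reverse order between the two views.

Run:
```python
from h import *
np.set_printoptions(precision=4,suppress=True)
t=[(261.5,185.2),(303.2,183.2),(344.6,181.1)];s=[(238,182.7),(219.1,165.3),(201.9,149.3)]
L=[]
for n,a,b in zip("abc",s,t):
    X,e=tri(a,b);L.append(X);print("lid",n,X,e)
L=np.array(L);d=L[0]-L[2];ry=-d/np.linalg.norm(d);ry[2]=0;ry/=np.linalg.norm(ry)
print("spacing",np.linalg.norm(L[0]-L[1]),np.linalg.norm(L[1]-L[2]),"rack y",ry)
rx=np.array([ry[1],-ry[0],0]);ax=-.423*rx+np.array([0,0,.906]);print("rack x",rx,"axis",ax)
print("bases",L-.1*ax)
pt,ps=plane("top",(129.5,185.8),.05),plane("scene",(306,279.5),.05);print("pad",pt,ps)
pad=(pt+ps)/2
P,e=tri((308.6,232.9-6),(162,219));print("peg rough",P,e)
for z in(.12,.085): print(plane("top",(163.4,218.7),z),plane("scene",(308.6,232.9),z))
X,e=tri((346,251),(136,251));print("mark",X,e, plane("top",(135,248),.04))
# brown disc ellipse
T=imaging.snapshot("top");h=cv2.cvtColor(T,cv2.COLOR_RGB2HSV)
c=plane("top",(143,197),.05);print("disc by eye",c)
X,e=tri((196.4,232.6),(209,96));print("fig top",X,e)
# foot, rail corners in top
for p in((236,228),(361,221)):print("foot",plane("top",p,.0))
for p in((240,204),(378,194)):print("rail",plane("top",p,.21))
```

```text
lid a [ 0.5454 -0.0899  0.1358] 0.0024141913085924858
lid b [ 0.5527 -0.195   0.1351] 0.0025728307084335184
lid c [ 0.56   -0.2996  0.1356] 0.0026386050786743756
spacing 0.10530199433636715 0.1049314749877744 rack y [ 0.0695 -0.9976  0.    ]
rack x [-0.9976 -0.0695  0.    ] axis [0.422  0.0294 0.906 ]
bases [[ 0.5032 -0.0928  0.0452]
 [ 0.5105 -0.1979  0.0445]
 [ 0.5178 -0.3026  0.045 ]]
pad [0.5512 0.2625 0.05  ] [0.5495 0.2641 0.05  ]
peg rough [0.4591 0.1589 0.1103] 0.001226713477990788
[0.4587 0.154  0.12  ] [0.4797 0.1804 0.12  ]
[0.4615 0.1606 0.085 ] [0.4588 0.1622 0.085 ]
mark [0.3751 0.2448 0.0228] 0.007733906682307255 [0.3855 0.2408 0.04  ]
disc by eye [0.5215 0.2246 0.05  ]
fig top [0.7597 0.045  0.1806] 0.0023124837410605516
foot [ 0.446  -0.0258  0.    ]
foot [ 0.472  -0.3752  0.    ]
rail [ 0.4893 -0.039   0.21  ]
rail [ 0.5192 -0.3623  0.21  ]
```

```bash
cat >> h.py <<'E'
def need(target,yaw=None):
    s=status.read_state();R=s["tool_rot"];cur=np.degrees(np.arctan2(R[1,0],R[0,0]));t=0
    if yaw is not None: t=(cur-yaw+180)%360-180
    a=np.radians(cur-t);Rt=np.array([[np.cos(a),np.sin(a),0],[np.sin(a),-np.cos(a),0],[0,0,-1]])
    print("t",round(s["time"],2),"tcp",np.round(s["tcp_pos"],4),"yaw",round(cur,2),"F",np.round(s["ft_force"],2),"w",round(s["gripper_width"],4),"ff",round(s["finger_force"],1))
    print(" turn",round(t/6,2),"then shares xyz",np.round(Rt.T@(np.array(target)-s["tcp_pos"])/.04,2))
E
python3 - <<'E'
from h import *
T=imaging.snapshot("top");m=cv2.inRange(cv2.cvtColor(T,cv2.COLOR_RGB2HSV),(0,180,60),(6,255,255))
for c in(260,303,345):
    r=np.where(m[170:215,c])[0]+170;print(c,r.min(),r.max(),"front edge",np.round(plane("top",(c,r.min()-.5),.212),4),"back edge",np.round(plane("top",(c,r.max()+.5),.203),4))
# approach point above tin c: pre = grasp + 0.11*axis ; grasp point 20 mm ahead of the axis
ax=np.array([.422,.029,.906]);b=np.array([.5178,-.3026,.045])
g=b+.0765*ax+.018*np.array([.9976,.0695,0])+[0,0,.003];print("grasp tcp",g)
print("pre",g+.11*ax);need(g+.11*ax,3.99)
E
```

```text
260 197 202 front edge [ 0.5076 -0.0852  0.212 ] back edge [ 0.4946 -0.0857  0.203 ]
303 195 200 front edge [ 0.5142 -0.1856  0.212 ] back edge [ 0.5013 -0.1867  0.203 ]
345 192 198 front edge [ 0.5233 -0.2841  0.212 ] back edge [ 0.5079 -0.2859  0.203 ]
grasp tcp [ 0.5680398 -0.2991305  0.117309 ]
pre [ 0.6144598 -0.2959405  0.216969 ]
t 0.3 tcp [ 0.2684 -0.5917  0.2484] yaw 24.4 F [-0.03 -0.13 -0.31] w 0.0916 ff 0.0
 turn 3.4 then shares xyz [ 9.14 -6.78  0.79]
```

{"op": "servo_tool", "data": {
  "targets": [
    [[0, 0, 0, 0.85, 0], [0, 0, 0, 0.85, 0], [0, 0, 0, 0.85, 0], [0, 0, 0, 0.85, 0], [0.9, 0, 0, 0, 0], [0.9, 0, 0, 0, 0], [0.9, 0, 0, 0, 0], [0.9, 0, 0, 0, 0]]
  ],
  "squeeze": 30
}}

```text
time: 0.97
tcp_pos: [0.4134, -0.5818, 0.2488]
tool_rot: [[0.998, 0.069, 0.0], [0.069, -0.998, -0.0], [0.0, 0.0, -1.0]]
ft_force: [0.3, -1.2, -0.1]
gripper_width: 0.0922
finger_force: 0.0
```

{"op": "servo_tool", "data": {
  "targets": [
    [[0.9, 0, 0, 0, 0], [0.9, 0, 0, 0, 0], [0.9, -0.4, 0, 0, 0], [0.9, -0.8, 0, 0, 0], [0.9, -0.8, 0, 0, 0], [0.9, -0.8, 0, 0, 0], [0, -0.8, 0, 0, 0], [0, -0.8, 0, 0, 0]]
  ]
}}

```text
time: 1.63
tcp_pos: [0.6039, -0.4015, 0.2474]
tool_rot: [[0.997, 0.073, 0.0], [0.073, -0.997, 0.002], [0.0, -0.002, -1.0]]
ft_force: [-0.4, 0.5, -0.2]
gripper_width: 0.0919
finger_force: 0.0
```

{"op": "servo_tool", "data": {
  "targets": [
    [[0, -0.8, 0, 0, 0], [0, -0.8, 0, 0, 0], [0, -0.6, 0, 0, 0], [0, 0, 0.3, 0, 0], [0, 0, 0, 0, 0], [0, 0, 0, 0, 0]]
  ]
}}

```text
time: 2.13
tcp_pos: [0.5948, -0.3183, 0.236]
tool_rot: [[0.998, 0.069, -0.002], [0.069, -0.998, -0.0], [-0.002, 0.0, -1.0]]
ft_force: [-1.0, 0.1, 0.4]
gripper_width: 0.092
finger_force: 0.0
```

Run:
```python
from h import *
need([.615,-.296,.217],3.99);need([.5695,-.299,.1175],3.99)
```

```text
t 2.13 tcp [ 0.5948 -0.3183  0.236 ] yaw 3.96 F [-0.99  0.13  0.4 ] w 0.092 ff 0.0
 turn -0.0 then shares xyz [ 0.54 -0.52  0.47]
t 2.13 tcp [ 0.5948 -0.3183  0.236 ] yaw 3.96 F [-0.99  0.13  0.4 ] w 0.092 ff 0.0
 turn -0.0 then shares xyz [-0.6  -0.52  2.96]
```

{"op": "servo_tool", "data": {
  "targets": [
    [[0.27, -0.26, 0.2, 0, 0], [0.27, -0.26, 0.27, 0, 0], [0, 0, 0, 0, 0], [-0.2, 0, 0.5, 0, 0], [-0.2, 0, 0.5, 0, 0], [-0.2, 0, 0.4, 0, 0], [0, 0, 0, 0, 0], [0, 0, 0, 0, 0]]
  ]
}}

```text
time: 2.8
tcp_pos: [0.591, -0.2977, 0.1612]
tool_rot: [[0.998, 0.068, -0.002], [0.068, -0.998, 0.001], [-0.002, -0.001, -1.0]]
ft_force: [0.1, 0.3, 0.0]
gripper_width: 0.0918
finger_force: 0.0
```

Run:
```python
from h import *
need([.5695,-.299,.1175],3.99)
```

```text
t 2.8 tcp [ 0.591  -0.2977  0.1612] yaw 3.91 F [0.14 0.32 0.01] w 0.0918 ff 0.0
 turn -0.01 then shares xyz [-0.54 -0.    1.09]
```

{"op": "servo_tool", "data": {
  "targets": [
    [[-0.18, 0.02, 0.36, 0, 0], [-0.18, 0.02, 0.36, 0, 0], [-0.18, 0, 0.36, 0, 0], [0, 0, 0, 0, 0], [0, 0, 0, 0, 60], [0, 0, 0, 0, 120], [0, 0, 0, 0, 160], [0, 0, 0, 0, 160]]
  ]
}}

```text
time: 3.47
tcp_pos: [0.5719, -0.3001, 0.1202]
tool_rot: [[0.998, 0.07, 0.003], [0.07, -0.998, -0.001], [0.002, 0.001, -1.0]]
ft_force: [-0.1, 0.7, -0.1]
gripper_width: 0.0697
finger_force: 0.0
```

{"op": "servo_tool", "data": {
  "targets": [
    [[0, 0, 0, 0, 180], [0, 0, 0, 0, 200], [0, 0, 0, 0, 200], [0, 0, 0, 0, 200]]
  ],
  "squeeze": 30
}}

```text
time: 3.8
tcp_pos: [0.5712, -0.2999, 0.1194]
tool_rot: [[0.998, 0.07, 0.002], [0.07, -0.998, -0.0], [0.002, 0.0, -1.0]]
ft_force: [1.2, -0.2, 3.1]
gripper_width: 0.0599
finger_force: 29.9
```

{"op": "servo_tool", "data": {
  "targets": [
    [[0.06, 0, -0.12, 0, 200], [0.06, 0, -0.12, 0, 200], [0.06, 0, -0.12, 0, 200], [0.0, 0, 0, 0, 200], [0, 0, 0, 0, 200], [0, 0, 0, 0, 200], [0, 0, 0, 0, 200], [0, 0, 0, 0, 200]]
  ]
}}

```text
time: 4.47
tcp_pos: [0.5772, -0.2994, 0.1328]
tool_rot: [[0.998, 0.07, -0.0], [0.07, -0.998, 0.0], [-0.0, -0.0, -1.0]]
ft_force: [-0.7, -0.2, -0.9]
gripper_width: 0.0595
finger_force: 29.9
```

{"op": "servo_tool", "data": {
  "targets": [
    [[0, 0, 0, 0, 200], [0, 0, 0, 0, 200]]
  ]
}}

```text
time: 4.63
tcp_pos: [0.5774, -0.2994, 0.1329]
tool_rot: [[0.998, 0.07, -0.0], [0.07, -0.998, 0.0], [-0.0, -0.0, -1.0]]
ft_force: [0.3, -0.4, -1.9]
gripper_width: 0.0595
finger_force: 29.9
```

Fz is about −1.6 N, so tin c is nearly empty. I'll put it back and go to b.

{"op": "servo_tool", "data": {
  "targets": [
    [[-0.06, 0, 0.12, 0, 200], [-0.06, 0, 0.12, 0, 200], [-0.06, 0, 0.11, 0, 200], [0, 0, 0, 0, 200], [0, 0, 0, 0, 200], [0, 0, 0, 0, 0], [0, 0, 0, 0, 0], [0, 0, 0, 0, 0]]
  ]
}}

```text
time: 5.3
tcp_pos: [0.5698, -0.3003, 0.1188]
tool_rot: [[0.998, 0.069, -0.001], [0.069, -0.998, -0.0], [-0.001, 0.0, -1.0]]
ft_force: [0.3, 0.5, 0.5]
gripper_width: 0.0756
finger_force: 0.0
```

{"op": "servo_tool", "data": {
  "targets": [
    [[0, 0, 0, 0, 0], [0.1, 0, -0.2, 0, 0], [0.2, 0, -0.4, 0, 0], [0.2, 0, -0.4, 0, 0], [0.2, 0, -0.4, 0, 0], [0.2, 0, -0.4, 0, 0], [0, 0, 0, 0, 0]]
  ]
}}

```text
time: 5.88
tcp_pos: [0.6103, -0.2974, 0.1958]
tool_rot: [[0.997, 0.071, 0.008], [0.071, -0.997, -0.002], [0.007, 0.003, -1.0]]
ft_force: [1.8, 0.2, 0.4]
gripper_width: 0.0922
finger_force: 0.0
```

Run:
```python
from h import *
g=np.array([.5625,-.194,.1185]);need(g+.05*np.array([.422,.029,.906]),3.99);need(g,3.99)
```

```text
t 5.88 tcp [ 0.6103 -0.2974  0.1958] yaw 4.07 F [1.8  0.16 0.36] w 0.0922 ff 0.0
 turn 0.01 then shares xyz [-0.48 -2.66  0.8 ]
t 5.88 tcp [ 0.6103 -0.2974  0.1958] yaw 4.07 F [1.8  0.16 0.36] w 0.0922 ff 0.0
 turn 0.01 then shares xyz [-1.01 -2.66  1.93]
```

{"op": "servo_tool", "data": {
  "targets": [
    [[0, -0.66, 0, 0, 0], [0, -0.8, 0, 0, 0], [0, -0.8, 0, 0, 0], [0, -0.4, 0, 0, 0], [-0.24, 0, 0.4, 0, 0], [-0.24, 0, 0.4, 0, 0], [0, 0, 0, 0, 0], [0, 0, 0, 0, 0]]
  ]
}}

```text
time: 6.55
tcp_pos: [0.5785, -0.1933, 0.1583]
tool_rot: [[0.998, 0.069, -0.002], [0.069, -0.998, 0.0], [-0.002, -0.0, -1.0]]
ft_force: [0.2, -0.1, 0.3]
gripper_width: 0.0918
finger_force: 0.0
```

Run:
```python
from h import *
g=np.array([.5625,-.194,.1185]);need(g,3.99)
```

```text
t 6.55 tcp [ 0.5785 -0.1933  0.1583] yaw 3.94 F [ 0.19 -0.13  0.33] w 0.0918 ff 0.0
 turn -0.01 then shares xyz [-0.4  -0.01  0.99]
```

{"op": "servo_tool", "data": {
  "targets": [
    [[-0.13, 0, 0.33, 0, 0], [-0.13, 0, 0.33, 0, 0], [-0.13, 0, 0.32, 0, 0], [0, 0, 0, 0, 0], [0, 0, 0, 0, 100], [0, 0, 0, 0, 160], [0, 0, 0, 0, 200], [0, 0, 0, 0, 200]]
  ]
}}

```text
time: 7.22
tcp_pos: [0.5653, -0.1939, 0.1211]
tool_rot: [[0.998, 0.07, 0.002], [0.07, -0.998, -0.001], [0.002, 0.001, -1.0]]
ft_force: [-0.1, 0.2, -0.2]
gripper_width: 0.0697
finger_force: 0.0
```

{"op": "servo_tool", "data": {
  "targets": [
    [[0, 0, 0, 0, 200], [0, 0, 0, 0, 200], [0, 0, 0, 0, 200], [0, 0, 0, 0, 200]]
  ]
}}

```text
time: 7.55
tcp_pos: [0.5647, -0.1939, 0.1205]
tool_rot: [[0.998, 0.07, 0.001], [0.07, -0.998, -0.0], [0.001, 0.0, -1.0]]
ft_force: [0.2, -0.2, 3.5]
gripper_width: 0.0597
finger_force: 30.0
```

{"op": "servo_tool", "data": {
  "targets": [
    [[0.06, 0, -0.12, 0, 200], [0.06, 0, -0.12, 0, 200], [0.06, 0, -0.12, 0, 200], [0, 0, 0, 0, 200], [0, 0, 0, 0, 200], [0, 0, 0, 0, 200], [0, 0, 0, 0, 200], [0, 0, 0, 0, 200]]
  ]
}}

```text
time: 8.22
tcp_pos: [0.571, -0.1932, 0.134]
tool_rot: [[0.998, 0.07, -0.0], [0.07, -0.998, 0.0], [-0.0, -0.0, -1.0]]
ft_force: [-0.1, 0.2, -4.9]
gripper_width: 0.0598
finger_force: 30.0
```

{"op": "servo_tool", "data": {
  "targets": [
    [[0, 0, 0, 0, 200], [0, 0, 0, 0, 200]]
  ]
}}

```text
time: 8.38
tcp_pos: [0.5712, -0.1932, 0.1342]
tool_rot: [[0.998, 0.07, -0.0], [0.07, -0.998, 0.0], [-0.0, -0.0, -1.0]]
ft_force: [0.4, 1.3, -4.7]
gripper_width: 0.06
finger_force: 30.0
```

Tin b is the full one at about 4.8 N. I'll draw it out along its axis.

{"op": "servo_tool", "data": {
  "targets": [
    [[0.09, 0, -0.18, 0, 200], [0.13, 0, -0.28, 0, 200], [0.13, 0, -0.28, 0, 200], [0.13, 0, -0.28, 0, 200], [0.13, 0, -0.28, 0, 200], [0.13, 0, -0.28, 0, 200], [0.13, 0, -0.3, 0, 200], [0.13, 0, -0.3, 0, 200]]
  ],
  "squeeze": 45
}}

```text
time: 9.05
tcp_pos: [0.6116, -0.1903, 0.2227]
tool_rot: [[0.998, 0.07, 0.0], [0.07, -0.998, 0.0], [0.0, -0.0, -1.0]]
ft_force: [0.1, 0.2, -5.0]
gripper_width: 0.0595
finger_force: 45.0
```

{"op": "servo_tool", "data": {
  "targets": [
    [[0.13, 0, -0.4, 0, 200], [0, 0, -0.5, 0, 200], [0, 0, -0.5, 0, 200], [0, 0, -0.3, 0, 200], [0, 0, 0, 0, 200], [0, 0, 0, 0, 200], [0, 0, 0, 0, 200]]
  ]
}}

```text
time: 9.63
tcp_pos: [0.6156, -0.19, 0.2883]
tool_rot: [[0.998, 0.07, -0.002], [0.07, -0.998, 0.0], [-0.002, -0.001, -1.0]]
ft_force: [-0.9, 1.1, -4.9]
gripper_width: 0.0597
finger_force: 45.0
```

Run:
```python
from h import *
need([.55,.26,.25])
S=imaging.snapshot("scene");T=imaging.snapshot("top")
a=S[40:240,150:350];b=T[110:310,200:400]
cv2.imwrite("pics/lift.png",cv2.resize(np.hstack([a,b]),None,fx=2,fy=2)[:,:,::-1])
```

```text
t 9.63 tcp [ 0.6156 -0.19    0.2883] yaw 3.99 F [-0.86  1.06 -4.89] w 0.0597 ff 45.0
 turn 0.0 then shares xyz [ -0.85 -11.34   0.96]
```

View pics/lift.png

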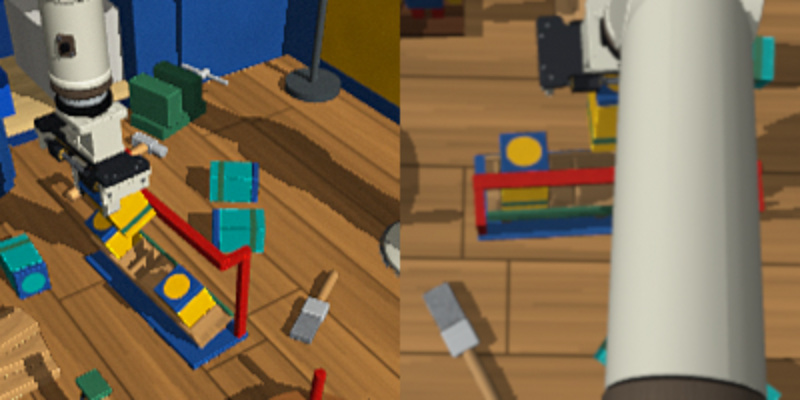

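The crop shows tin b held between the fingers above its empty cradle, still leaning. Tin a's spot is at about (178,285) in the left half. I'll carry b over to the turntable.

{"op": "servo_tool", "data": {
  "targets": [
    [[0, -0.3, 0, 0, 200], [0, -0.6, 0, 0, 200], [0, -0.8, 0, 0, 200], [0, -0.8, 0, 0, 200], [0, -0.8, 0, 0, 200], [0, -0.8, 0, 0, 200], [0, -0.8, 0, 0, 200], [0, -0.8, 0, 0, 200]]
  ]
}}

```text
time: 10.4
tcp_pos: [0.5994, 0.04, 0.289]
tool_rot: [[0.998, 0.07, -0.001], [0.07, -0.998, 0.0], [-0.001, -0.0, -1.0]]
ft_force: [-0.0, -0.3, -4.7]
gripper_width: 0.0598
finger_force: 45.0
```

{"op": "servo_tool", "data": {
  "targets": [
    [[0, -0.8, 0, 0, 200], [0, -0.8, 0, 0, 200], [0, -0.8, 0, 0, 200], [0, -0.8, 0, 0, 200], [0, -0.8, 0, 0, 200], [0, -0.8, 0, 0, 200], [0, -0.8, 0, 0, 200], [0, -0.6, 0, 0, 200]]
  ]
}}

```text
time: 11.07
tcp_pos: [0.581, 0.2891, 0.289]
tool_rot: [[0.997, 0.073, -0.002], [0.073, -0.997, 0.002], [-0.001, -0.002, -1.0]]
ft_force: [0.6, 0.1, -4.7]
gripper_width: 0.0595
finger_force: 45.0
```

{"op": "servo_tool", "data": {
  "targets": [
    [[0, -0.5, 0, 0, 200], [0, -0.2, 0, -0.4, 200], [0, 0, 0, -0.7, 200], [0, 0, 0, -0.8, 200], [0, 0, 0, -0.8, 200], [0, 0, 0, -0.8, 200], [0, 0, 0, -0.8, 200], [0, 0, 0, -0.8, 200]]
  ]
}}

```text
time: 11.73
tcp_pos: [0.5801, 0.3134, 0.2887]
tool_rot: [[0.82, 0.572, -0.001], [0.572, -0.82, -0.0], [-0.001, -0.001, -1.0]]
ft_force: [-1.5, -0.3, -4.6]
gripper_width: 0.0601
finger_force: 45.0
```

{"op": "servo_tool", "data": {
  "targets": [
    [[0, 0, 0, -0.8, 200], [0, 0, 0, -0.8, 200], [0, 0, 0, -0.7, 200], [0, 0, 0, 0, 200], [0, 0, 0, 0, 200], [0, 0, 0, 0, 200]]
  ]
}}

```text
time: 12.23
tcp_pos: [0.5807, 0.3129, 0.2891]
tool_rot: [[0.665, 0.747, -0.001], [0.747, -0.665, -0.0], [-0.001, -0.0, -1.0]]
ft_force: [-0.7, -0.4, -5.0]
gripper_width: 0.0594
finger_force: 45.0
```

Run:
```python
from h import *
need([.5882,.3062,.18],48.5);need([.5882,.3062,.1387],48.5);print(status.read_state()["qpos"].round(0))
S=imaging.snapshot("scene");T=imaging.snapshot("top")
a=S[110:310,200:400];b=T[80:280,50:250]
cv2.imwrite("pics/hover.png",cv2.resize(np.hstack([a,b]),None,fx=2,fy=2)[:,:,::-1])
```

```text
t 12.23 tcp [0.5807 0.3129 0.2891] yaw 48.29 F [-0.73 -0.4  -5.03] w 0.0594 ff 45.0
 turn -0.03 then shares xyz [-0.    0.25  2.73]
t 12.23 tcp [0.5807 0.3129 0.2891] yaw 48.29 F [-0.73 -0.4  -5.03] w 0.0594 ff 45.0
 turn -0.03 then shares xyz [-0.    0.25  3.76]
[ -2.  32. -43.  84.  22.  73. -89.]
```

View pics/hover.png

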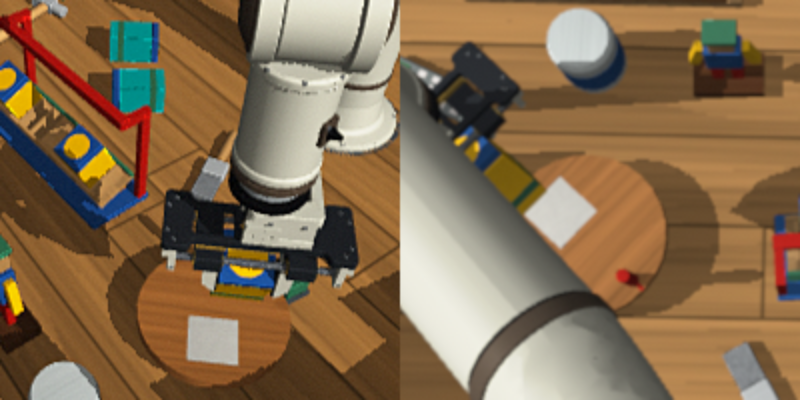

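Run:
```python
from h import *
S=imaging.snapshot("scene")
m=cv2.inRange(cv2.cvtColor(S,cv2.COLOR_RGB2HSV),(18,120,60),(36,255,255));m[:, :296]=0;m[:,345:]=0;m[:236]=0;m[265:]=0
ys,xs=np.where(m);print(xs.min(),xs.max(),ys.min(),ys.max())
for x in range(xs.min(),xs.max()+1,3):print(x,ys[xs==x].max(),end="; ")
s=status.read_state();R=s["tool_rot"];p=s["tcp_pos"]
for v in(-.03,.03):
    e=p+R@np.array([-.0272,v,.0887]);print("\npredicted edge corner",proj("scene",e), "lid front corner",proj("scene",p+R@np.array([-.0272+.0423,v,.0887-.0906])))
```

```text
296 343 236 260
296 241; Traceback (most recent call last):
  File "<stdin>", line 5, in <module>
    return umr_maximum(a, axis, None, out, keepdims, initial, where)
ValueError: zero-size array to reduction operation maximum which has no identity
```

Run:
```python
from h import *
S=imaging.snapshot("scene")
m=cv2.inRange(cv2.cvtColor(S,cv2.COLOR_RGB2HSV),(20,150,60),(34,255,255));m[:, :302]=0;m[:,340:]=0;m[:236]=0;m[265:]=0
ys,xs=np.where(m)
for x in range(302,340,2):
    if (xs==x).any():print(x,ys[xs==x].min(),ys[xs==x].max(),end="; ")
s=status.read_state();R=s["tool_rot"];p=s["tcp_pos"]
for v in(-.03,.03):
    e=p+R@np.array([-.0272,v,.0887]);print("\npredicted edge corner",np.round(proj("scene",e),1), "lid front corner",np.round(proj("scene",p+R@np.array([-.0272+.0423,v,.0887-.0906])),1))
```

```text
306 257 257; 308 251 257; 310 252 257; 312 253 258; 314 236 258; 316 236 258; 318 236 258; 320 236 258; 322 236 259; 324 236 259; 326 236 259; 328 236 259; 330 236 258; 332 236 256; 334 255 255; 336 236 236; 
predicted edge corner [329.1 260.1] lid front corner [336.3 253.3]

predicted edge corner [304.  257.4] lid front corner [308.  250.3]
```

{"op": "servo_tool", "data": {
  "targets": [
    [[0, 0.1, 0.3, 0, 200], [0, 0.15, 0.5, 0, 200], [0, 0, 0.6, 0, 200], [0, 0, 0.6, 0, 200], [0, 0, 0.5, 0, 200], [0, 0, 0.4, 0, 200], [0, 0, 0.3, 0, 200], [0, 0, 0, 0, 200]]
  ]
}}

```text
time: 13.1
tcp_pos: [0.5872, 0.3044, 0.1576]
tool_rot: [[0.664, 0.747, -0.005], [0.747, -0.664, -0.003], [-0.005, -0.002, -1.0]]
ft_force: [-0.8, -0.7, -5.5]
gripper_width: 0.0599
finger_force: 45.0
```

{"op": "servo_tool", "data": {
  "targets": [
    [[0, 0, 0.15, 0, 200], [0, 0, 0.1, 0, 200], [0, 0, 0, 0, 200], [0, 0, 0, 0, 200], [0, 0, 0, 0, 200]]
  ]
}}

```text
time: 13.52
tcp_pos: [0.5892, 0.3064, 0.1524]
tool_rot: [[0.664, 0.748, 0.001], [0.748, -0.664, 0.001], [0.001, 0.001, -1.0]]
ft_force: [0.0, -0.3, -4.3]
gripper_width: 0.0597
finger_force: 45.0
```

Run:
```python
from h import *
need([.5882,.3062,.1387],48.5)
```

```text
t 13.52 tcp [0.5892 0.3064 0.1524] yaw 48.39 F [ 0.05 -0.25 -4.29] w 0.0597 ff 45.0
 turn -0.02 then shares xyz [-0.02 -0.02  0.34]
```

{"op": "servo_tool", "data": {
  "targets": [
    [[0, 0, 0.1, 0, 200], [0, 0, 0.08, 0, 200], [0, 0, 0, 0, 200], [0, 0, 0, 0, 200]]
  ]
}}

```text
time: 13.85
tcp_pos: [0.5885, 0.3058, 0.144]
tool_rot: [[0.664, 0.748, -0.001], [0.748, -0.664, -0.0], [-0.001, -0.0, -1.0]]
ft_force: [0.3, 0.8, -4.7]
gripper_width: 0.0598
finger_force: 45.0
```

{"op": "servo_tool", "data": {
  "targets": [
    [[0, 0, 0.06, 0, 200], [0, 0, 0.0, 0, 200], [0, 0, 0, 0, 200]]
  ]
}}

```text
time: 14.1
tcp_pos: [0.5886, 0.306, 0.1418]
tool_rot: [[0.664, 0.748, -0.0], [0.748, -0.664, -0.0], [-0.0, -0.0, -1.0]]
ft_force: [0.1, 1.3, -5.0]
gripper_width: 0.0597
finger_force: 45.0
```

{"op": "servo_tool", "data": {
  "targets": [
    [[0, 0, 0.06, 0, 200], [0, 0, 0.0, 0, 200], [0, 0, 0, 0, 200]]
  ]
}}

```text
time: 14.35
tcp_pos: [0.5886, 0.306, 0.1393]
tool_rot: [[0.664, 0.748, -0.0], [0.748, -0.664, -0.0], [-0.0, -0.0, -1.0]]
ft_force: [-0.9, 0.4, -4.4]
gripper_width: 0.0599
finger_force: 45.0
```

{"op": "servo_tool", "data": {
  "targets": [
    [[0, 0, 0.05, 0, 200], [0, 0, 0.0, 0, 200], [0, 0, 0, 0, 200]]
  ]
}}

```text
time: 14.6
tcp_pos: [0.589, 0.3064, 0.1381]
tool_rot: [[0.664, 0.748, 0.001], [0.748, -0.664, 0.0], [0.001, 0.0, -1.0]]
ft_force: [0.5, -0.7, -1.2]
gripper_width: 0.0596
finger_force: 45.0
```

{"op": "servo_tool", "data": {
  "targets": [
    [[0, 0, 0.05, 0, 200], [0, 0, 0.0, 0, 200], [0, 0, 0, 0, 200]]
  ]
}}

```text
time: 14.85
tcp_pos: [0.5894, 0.3068, 0.1377]
tool_rot: [[0.664, 0.748, 0.002], [0.748, -0.664, 0.001], [0.002, 0.001, -1.0]]
ft_force: [-2.8, -0.8, 7.5]
gripper_width: 0.06
finger_force: 45.0
```

Contact at TCP z ≈ 0.138, which matches the prediction. Next I loosen the grip and swing the tin upright about its front edge.

{"op": "servo_tool", "data": {
  "targets": [
    [[0, 0, 0, 0, 200], [0, 0, 0, 0, 200], [-0.1, 0, -0.03, 0, 200], [-0.1, 0, -0.03, 0, 200], [-0.1, 0, -0.02, 0, 200], [-0.1, 0, -0.02, 0, 200], [-0.1, 0, -0.01, 0, 200], [0, 0, 0, 0, 200]]
  ],
  "squeeze": 7
}}

```text
time: 15.52
tcp_pos: [0.5746, 0.29, 0.1401]
tool_rot: [[0.664, 0.748, -0.001], [0.748, -0.664, -0.001], [-0.001, 0.0, -1.0]]
ft_force: [-2.0, 0.1, 6.2]
gripper_width: 0.0605
finger_force: 7.0
```

{"op": "servo_tool", "data": {
  "targets": [
    [[-0.1, 0, -0.01, 0, 200], [-0.1, 0, 0, 0, 200], [-0.1, 0, 0, 0, 200], [-0.1, 0, 0.01, 0, 200], [-0.1, 0, 0.02, 0, 200], [0, 0, 0, 0, 200], [0, 0, 0, 0, 200]]
  ]
}}

```text
time: 16.1
tcp_pos: [0.5629, 0.2768, 0.1398]
tool_rot: [[0.664, 0.748, 0.002], [0.748, -0.664, 0.002], [0.003, 0.0, -1.0]]
ft_force: [2.8, 2.6, 2.6]
gripper_width: 0.0603
finger_force: 7.0
```

Run:
```python
from h import *
need([.5617,.2762,.1419],48.5)
S=imaging.snapshot("scene");T=imaging.snapshot("top")
a=S[200:320,250:390];b=T[120:260,80:220]
cv2.imwrite("pics/upr.png",np.hstack([cv2.resize(a,(400,343)),cv2.resize(b,(343,343))])[:,:,::-1])
```

```text
t 16.1 tcp [0.5629 0.2768 0.1398] yaw 48.4 F [2.79 2.6  2.55] w 0.0603 ff 7.0
 turn -0.02 then shares xyz [-0.03 -0.01 -0.05]
```

View pics/upr.png

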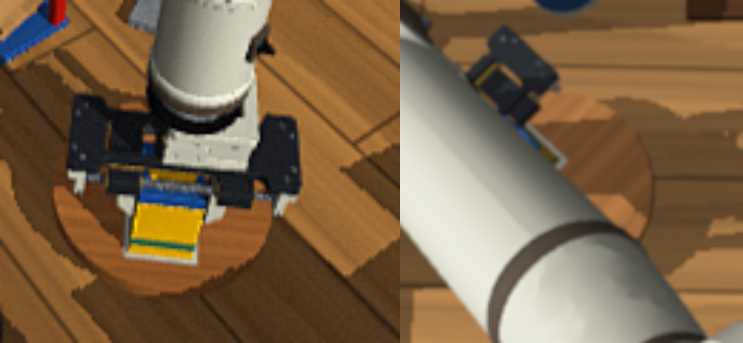

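In the left half the tin stands upright, with a thin white border of the pad visible at about (160,262) in the crop. I'll release it and back off.

{"op": "servo_tool", "data": {
  "targets": [
    [[0.05, 0, 0, 0, 200], [0, 0, 0, 0, 140], [0, 0, 0, 0, 60], [0, 0, 0, 0, 0], [0, 0, 0, 0, 0], [0, 0, 0, 0, 0], [0, 0, 0, 0, 0]]
  ],
  "squeeze": 3
}}

```text
time: 16.78
tcp_pos: [0.563, 0.2773, 0.1387]
tool_rot: [[0.664, 0.748, -0.001], [0.748, -0.664, -0.001], [-0.001, -0.0, -1.0]]
ft_force: [-0.2, 0.2, 0.6]
gripper_width: 0.0883
finger_force: 0.0
```

{"op": "servo_tool", "data": {
  "targets": [
    [[0, 0, -0.2, 0, 0], [0, 0, -0.5, 0, 0], [0, 0, -0.8, 0, 0], [0, 0, -0.8, 0, 0], [0, 0, -0.8, 0, 0], [0, 0, -0.5, 0, 0]]
  ]
}}

```text
time: 17.28
tcp_pos: [0.5641, 0.2787, 0.2875]
tool_rot: [[0.664, 0.748, 0.004], [0.748, -0.664, 0.002], [0.004, 0.001, -1.0]]
ft_force: [1.5, 0.9, 1.2]
gripper_width: 0.092
finger_force: 0.0
```

{"op": "servo_tool", "data": {
  "targets": [
    [[-0.4, 0, 0, 0, 0], [-0.8, 0, 0, 0, 0], [-0.8, 0, 0, 0, 0], [-0.8, 0, 0, 0, 0], [-0.8, 0, 0, 0, 0], [-0.8, 0, 0, 0, 0], [-0.4, 0, 0, 0, 0], [0, 0, 0, 0, 0]]
  ]
}}

```text
time: 17.95
tcp_pos: [0.4338, 0.131, 0.2833]
tool_rot: [[0.666, 0.746, -0.001], [0.746, -0.666, -0.004], [-0.003, 0.002, -1.0]]
ft_force: [-0.1, -0.2, -1.0]
gripper_width: 0.0914
finger_force: 0.0
```

Run:
```python
from h import *
S=imaging.snapshot("scene");T=imaging.snapshot("top")
need([.46,.16,.25],48.5)
a=S[190:310,250:390];b=T[150:270,80:220]
cv2.imwrite("pics/placed.png",np.hstack([cv2.resize(a,(400,343)),cv2.resize(b,(400,343))])[:,:,::-1])
for nm,im,r in(("top",T,(90,150,190,240)),("scene",S,(270,210,340,305))):
    print(nm,"spot",blobs(im,(20,150,120),(32,255,255),r),"lid",blobs(im,(100,150,40),(125,255,255),r),"white",blobs(im,(0,0,150),(179,45,255),r),"peg",blobs(im,(0,180,60),(6,255,255),r))
```

```text
t 18.05 tcp [0.4365 0.1339 0.284 ] yaw 48.33 F [ 0.41  0.51 -0.73] w 0.092 ff 0.0
 turn -0.03 then shares xyz [0.88 0.01 0.85]
top spot [] lid [] white [(np.float64(111.7), np.float64(206.4), 2759, 90, 164, 57, 76)] peg []
scene spot [(np.float64(305.9), np.float64(287.7), 62, 295, 286, 23, 5), (np.float64(308.0), np.float64(278.5), 280, 296, 271, 25, 15), (np.float64(310.1), np.float64(259.8), 189, 302, 253, 17, 14)] lid [(np.float64(309.7), np.float64(262.9), 268, 298, 250, 24, 24)] white [(np.float64(307.6), np.float64(289.8), 36, 294, 286, 25, 7)] peg [(np.float64(308.7), np.float64(232.8), 91, 305, 224, 8, 19)]
```

View pics/placed.png

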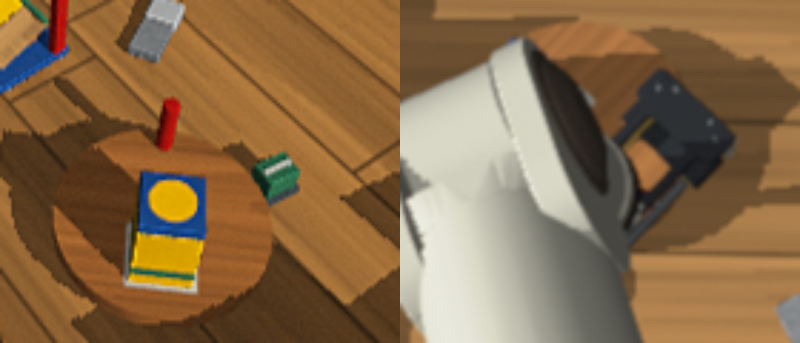

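Run:
```python
from h import *
X=plane("scene",(310.1,259.8),.15);print("tin",X)
m=plane("scene",(346.2,248.3),.04);m2=plane("top",(135.5,250),.04);print("mark",m,m2)
A=np.array([.5202,.2293]);peg=np.array([.46,.1613])
for q in(m,m2,np.r_[peg,0]):print(np.degrees(np.arctan2(q[1]-A[1],q[0]-A[0]))%360,np.linalg.norm(q[:2]-A))
for t in(228.5,215,200,185,175):print(t,A+.09*np.array([np.cos(np.radians(t)),np.sin(np.radians(t))]))
```

```text
tin [0.55084248 0.26430996 0.15      ]
mark [0.37577128 0.24720404 0.04      ] [0.38024835 0.23914345 0.04      ]
172.9334047083919 0.1455342190717156
175.97674746871118 0.1402973953157718
228.48172268326218 0.09081872053712273
228.5 [0.4605642  0.16189399]
215 [0.44647632 0.17767812]
200 [0.43562766 0.19851819]
185 [0.43054248 0.22145598]
175 [0.43054248 0.23714402]
```

The tin centre measures (0.551, 0.264), within about 1 mm of the pad centre, and the peg hasn't moved. Next I straddle the peg with the fingers and push it clockwise about 54°.

{"op": "servo_tool", "data": {
  "targets": [
    [[0.5, 0, 0, 0, 0], [0.4, 0, 0.3, 0, 0], [0, 0, 0.7, 0, 0], [0, 0, 0.8, 0, 0], [0, 0, 0.7, 0, 0], [0, 0, 0.5, 0, 0], [0, 0, 0, 0, 0], [0, 0, 0, 0, 0]]
  ]
}}

```text
time: 18.72
tcp_pos: [0.4597, 0.1626, 0.1626]
tool_rot: [[0.663, 0.749, -0.002], [0.749, -0.663, 0.001], [-0.001, -0.003, -1.0]]
ft_force: [-0.1, -0.5, 1.1]
gripper_width: 0.0922
finger_force: 0.0
```

Run:
```python
from h import *
need([.4605,.1617,.097],48.5)
S=imaging.snapshot("scene");print(blobs(S,(0,180,60),(6,255,255),(270,210,340,305)))
```

```text
t 18.72 tcp [0.4597 0.1626 0.1626] yaw 48.5 F [-0.08 -0.47  1.07] w 0.0922 ff 0.0
 turn 0.0 then shares xyz [-0.    0.03  1.64]
[(np.float64(308.7), np.float64(232.7), 91, 305, 224, 8, 19)]
```

{"op": "servo_tool", "data": {
  "targets": [
    [[0, 0.03, 0.4, 0, 0], [0, 0, 0.5, 0, 0], [0, 0, 0.5, 0, 0], [0, 0, 0.24, 0, 80], [0, 0, 0, 0, 170], [0, 0, 0, 0, 170], [0, 0, 0, 0, 170], [0, 0, 0, 0, 170]]
  ]
}}

```text
time: 19.43
tcp_pos: [0.462, 0.1607, 0.0989]
tool_rot: [[0.664, 0.748, 0.003], [0.748, -0.664, 0.001], [0.002, 0.002, -1.0]]
ft_force: [0.6, 0.4, -0.1]
gripper_width: 0.0632
finger_force: 0.0
```

{"op": "servo_tool", "data": {
  "targets": [
    [[0, -0.1, 0, 0, 170], [0, -0.1, 0, 0, 170], [0, 0, 0, 0, 170]]
  ]
}}

```text
time: 19.68
tcp_pos: [0.4542, 0.1664, 0.098]
tool_rot: [[0.663, 0.749, 0.0], [0.749, -0.663, 0.0], [0.0, 0.0, -1.0]]
ft_force: [0.6, 0.5, 0.6]
gripper_width: 0.0431
finger_force: 0.0
```

Run:
```python
from h import *
need([.4605,.1617,.097],48.5)
```

```text
t 19.68 tcp [0.4542 0.1664 0.098 ] yaw 48.47 F [0.57 0.51 0.57] w 0.0431 ff 0.0
 turn -0.01 then shares xyz [0.02 0.2  0.02]
```

{"op": "servo_tool", "data": {
  "targets": [
    [[0, 0, 0, 0.2, 170], [0, -0.06, 0, 0.4, 170], [0, -0.1, 0, 0.5, 170], [0, -0.12, 0, 0.6, 170], [0, -0.12, 0, 0.6, 170], [0, -0.12, 0, 0.6, 170], [0, -0.12, 0, 0.6, 170], [0, -0.12, 0, 0.6, 170]]
  ]
}}

```text
time: 20.35
tcp_pos: [0.4373, 0.1895, 0.0978]
tool_rot: [[0.917, 0.399, 0.001], [0.399, -0.917, -0.0], [0.001, 0.001, -1.0]]
ft_force: [1.1, -0.7, -0.2]
gripper_width: 0.0308
finger_force: 0.7
```

Run:
```python
from h import *
A=np.array([.5202,.2293])
a=np.radians(170.2);need([A[0]+.09*np.cos(a),A[1]+.09*np.sin(a),.098],-9.8)
p=status.read_state()["tcp_pos"][:2]-A;print(np.degrees(np.arctan2(p[1],p[0]))%360,np.linalg.norm(p))
```

```text
t 20.35 tcp [0.4373 0.1895 0.0978] yaw 23.53 F [ 1.08 -0.67 -0.17] w 0.0308 ff 0.7
 turn 5.56 then shares xyz [-0.38 -1.33 -0.01]
205.63891218768381 0.09193781933161314
```

{"op": "servo_tool", "data": {
  "targets": [
    [[0, -0.14, 0, 0.6, 170], [0, -0.14, 0, 0.6, 170], [0, -0.14, 0, 0.6, 170], [0, -0.14, 0, 0.6, 170], [0, -0.14, 0, 0.6, 170], [0, -0.14, 0, 0.6, 170], [0, -0.14, 0, 0.6, 170], [0, -0.14, 0, 0.5, 170]]
  ]
}}

```text
time: 21.02
tcp_pos: [0.4282, 0.2327, 0.0976]
tool_rot: [[0.997, -0.081, 0.0], [-0.081, -0.997, -0.001], [0.0, 0.001, -1.0]]
ft_force: [0.2, -1.3, 0.4]
gripper_width: 0.0306
finger_force: 0.9
```

{"op": "servo_tool", "data": {
  "targets": [
    [[0, -0.1, 0, 0.4, 170], [0, -0.06, 0, 0.2, 170], [0, 0, 0, 0, 170], [0, 0, 0, 0, 170]]
  ]
}}

```text
time: 21.35
tcp_pos: [0.4286, 0.2398, 0.0976]
tool_rot: [[0.99, -0.138, 0.0], [-0.138, -0.99, 0.0], [0.0, -0.0, -1.0]]
ft_force: [-0.3, 0.5, -0.1]
gripper_width: 0.0308
finger_force: 0.0
```

Run:
```python
from h import *
A=np.array([.5202,.2293])
a=np.radians(170.2);need([A[0]+.09*np.cos(a),A[1]+.09*np.sin(a),.098],-9.8)
p=status.read_state()["tcp_pos"][:2]-A;print(np.degrees(np.arctan2(p[1],p[0]))%360,np.linalg.norm(p))
S=imaging.snapshot("scene");b=blobs(S,(20,150,120),(32,255,255),(240,210,340,305));print(b)
for q in b:
    X=plane("scene",q[:2],.15);print(X,np.degrees(np.arctan2(X[1]-A[1],X[0]-A[0])),np.linalg.norm(X[:2]-A))
```

```text
t 21.35 tcp [0.4286 0.2398 0.0976] yaw -7.93 F [-0.32  0.53 -0.06] w 0.0308 ff 0.0
 turn 0.31 then shares xyz [ 0.05 -0.13 -0.01]
173.48347907142906 0.09214658757785754
[(np.float64(296.5), np.float64(252.6), 182, 289, 246, 16, 14), (np.float64(299.4), np.float64(279.5), 46, 291, 274, 18, 12), (np.float64(301.1), np.float64(269.9), 202, 291, 260, 21, 21)]
[0.56578443 0.22745046 0.15      ] -2.3234368558496117 0.045621937131894365
[0.60989163 0.2930103  0.15      ] 35.387172717007545 0.1100163206942943
[0.58907005 0.2743736  0.15      ] 33.20367084189928 0.08230864313035549
```

{"op": "servo_tool", "data": {
  "targets": [
    [[0, -0.05, 0, 0.2, 170], [0, -0.05, 0, 0.1, 170], [0, -0.03, 0, 0, 170], [0, 0, 0, 0, 170], [0, 0, 0, 0, 170], [0, 0.08, 0, 0, 170], [0, 0, 0, 0, 170]]
  ]
}}

```text
time: 21.98
tcp_pos: [0.4291, 0.2411, 0.0976]
tool_rot: [[0.985, -0.17, 0.0], [-0.17, -0.985, 0.0], [0.0, -0.0, -1.0]]
ft_force: [-0.2, 0.1, -0.8]
gripper_width: 0.0302
finger_force: 0.0
```

{"op": "servo_tool", "data": {
  "targets": [
    [[0, 0, -0.3, 0, 170], [0, 0, -0.6, 0, 170], [0, 0, -0.8, 0, 170], [0, 0, -0.8, 0, 170], [0, 0, -0.8, 0, 170], [0, 0, -0.5, 0, 170], [0, 0, -0.2, 0, 170], [0, 0, 0, 0, 170]]
  ]
}}

```text
time: 22.65
tcp_pos: [0.4303, 0.2422, 0.2597]
tool_rot: [[0.985, -0.17, 0.005], [-0.171, -0.985, 0.002], [0.004, -0.003, -1.0]]
ft_force: [-0.5, -0.2, -0.7]
gripper_width: 0.031
finger_force: 0.0
```

{"op": "servo_tool", "data": {
  "targets": [
    [[0, 0.5, 0, 0, 170], [0, 0.9, 0, 0, 170], [0, 0.9, 0, 0, 170], [0, 0.9, 0, 0, 170], [0, 0.9, 0, 0, 170], [0, 0.9, 0, 0, 170], [0, 0.9, 0, 0, 170], [0, 0.5, 0, 0, 170]]
  ]
}}

```text
time: 23.32
tcp_pos: [0.383, -0.0146, 0.2557]
tool_rot: [[0.985, -0.174, -0.003], [-0.174, -0.985, -0.001], [-0.003, 0.002, -1.0]]
ft_force: [0.1, 0.6, -1.4]
gripper_width: 0.0308
finger_force: 0.0
```

{"op": "servo_tool", "data": {
  "targets": [
    [[-0.5, 0.5, 0, 0, 170], [-0.5, 0.5, 0, 0, 170], [0, 0, 0, 0, 170], [0, 0, 0, 0, 170]]
  ]
}}

```text
time: 23.65
tcp_pos: [0.3373, -0.0442, 0.256]
tool_rot: [[0.985, -0.173, -0.002], [-0.173, -0.985, -0.0], [-0.002, 0.0, -1.0]]
ft_force: [0.2, 1.3, -0.3]
gripper_width: 0.0306
finger_force: 0.0
```

Run:
```python
from h import *
S=imaging.snapshot("scene");T=imaging.snapshot("top");need([.4,0,.25])
cv2.imwrite("pics/end.png",np.hstack([cv2.resize(S[110:310,180:380],(400,400)),cv2.resize(T[80:280,90:290],(400,400))])[:,:,::-1])
A=np.array([.5202,.2293])
for n,im,r in(("scene",S,(240,210,340,305)),("top",T,(90,140,200,240))):
  for q in blobs(im,(20,150,120),(32,255,255),r): X=plane(n,q[:2],.15);print(n,q[:2],q[2],X,np.degrees(np.arctan2(X[1]-A[1],X[0]-A[0])))
print(blobs(T,(0,180,60),(6,255,255),(110,190,200,260)),blobs(S,(0,180,60),(6,255,255),(290,210,350,270)))
```

```text
t 23.75 tcp [ 0.3391 -0.0431  0.2568] yaw -9.79 F [ 0.31 -0.28 -0.19] w 0.0309 ff 0.0
 turn 0.0 then shares xyz [ 1.32 -1.32  0.17]
scene (np.float64(296.0), np.float64(252.0)) 180 [0.56568055 0.22525576 0.15      ] -5.081509151217235
scene (np.float64(298.4), np.float64(279.2)) 49 [0.61139772 0.29098114 0.15      ] 34.07226887773562
scene (np.float64(300.2), np.float64(269.4)) 210 [0.59001791 0.27198277 0.15      ] 31.439284462266368
top (np.float64(135.1), np.float64(173.6)) 223 [0.56692477 0.22359667 0.15      ] -6.959229948225594
[(np.float64(132.8), np.float64(230.2), 73, 127, 226, 13, 12)] [(np.float64(334.2), np.float64(245.6), 97, 330, 237, 9, 19)]
```

View pics/end.png

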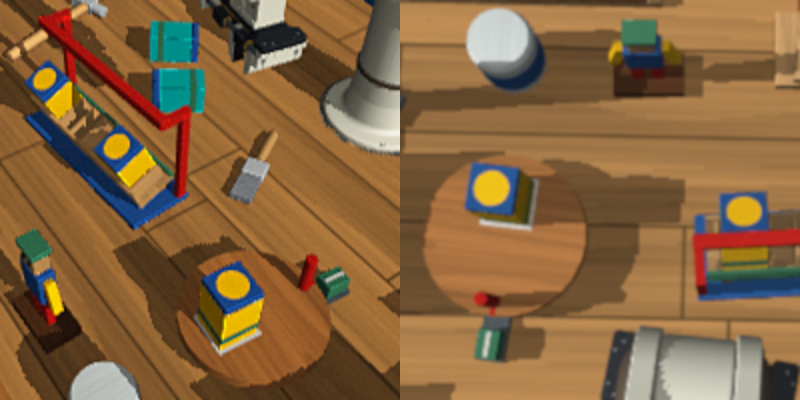

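Run:
```python
from h import *
S=imaging.snapshot("scene");T=imaging.snapshot("top")
print(blobs(S,(20,150,120),(32,255,255),(190,135,262,205)))
A=np.array([.5202,.2293]);b=lambda X:np.degrees(np.arctan2(X[1]-A[1],X[0]-A[0]))%360
X,e=tri((334.2,245.6),(132.8,230.2));print("peg",X,e,b(X))
for n,im,r in(("scene",S,(335,235,362,262)),("top",T,(122,236,150,266))):
    for lo,hi in(((0,0,150),(179,70,255)),((60,60,20),(95,255,220))):
        for q in blobs(im,lo,hi,r,4):X=plane(n,q[:2],.04);print(n,q,X.round(4),b(X).round(1))
```

```text
[(np.float64(201.9), np.float64(149.2), 89, 197, 144, 11, 11), (np.float64(210.1), np.float64(160.2), 148, 203, 150, 13, 20), (np.float64(238.0), np.float64(182.7), 121, 232, 177, 13, 12), (np.float64(248.0), np.float64(193.8), 182, 239, 183, 19, 21)]
peg [0.42937066 0.23845055 0.08631148] 0.0025995304405433592 174.24718016997974
scene (np.float64(347.0), np.float64(247.8), 18, 343, 246, 9, 5) [0.3725 0.2472 0.04  ] 173.1
scene (np.float64(346.0), np.float64(251.6), 144, 338, 244, 17, 16) [0.3848 0.2555 0.04  ] 169.0
top (np.float64(132.8), np.float64(251.6), 40, 131, 245, 5, 14) [0.3759 0.2461 0.04  ] 173.4
top (np.float64(130.0), np.float64(250.7), 49, 128, 244, 7, 15) [0.3781 0.2536 0.04  ] 170.3
top (np.float64(137.6), np.float64(252.1), 98, 133, 245, 10, 15) [0.3748 0.2333 0.04  ] 178.4
```

The peg is at 174.2° and the mark at 173.2°, so the disc is about 1° off. Tins a and c are where they started, and the figure is standing. Handing in.

```bash
python3 -c "
from station import workorder;print(workorder.hand_in())"
```

```text
the job is handed in; nothing more can be done
None
```

The job is handed in: tin b was the full one (about 4.8 N) and stands upright on the white square, the red peg is about 1° from the green mark, tins a and c are in their cradles, and the figure is standing; the hand-in call gave no verdict.

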